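# Pass a puppet float through the sizing gauge

## Robot

A 6-joint arm with a two-finger parallel gripper is mounted at the origin on the work surface. World frame = base frame: x ahead of the robot, y to its left, z up, the work surface at z = 0. Lengths are in m, angles in rad, forces in N, time in s.
With the tool pointing down it reaches from about 0.35 to 0.975 m from the base axis. Payload 4.9 kg.
Tool frame: the origin (TCP) lies at the very end of the fingers, on their centre line; the grasp point (between the pads) lies 19 mm behind it; z points along the fingers, y is the direction in which the jaws open and shut (so a half turn about z gives the same grasp; the last joint's range is limited). The gripper opens to 85 mm and grips with 20 to 120 N. Pads are 22 mm wide; open, the fingers measure 114 mm over their backs; the gripper's body (76 mm by 85 mm) begins 54 mm behind the grasp point. The pads swing forward as they close: fully open they stand 13 mm farther back than shut.
Start: joints at [-1.325, 0.053, 1.613, -0, 1.476, -0.119], TCP at [0.223, -0.584, 0.231] pointing down, gripper open.
Joint ranges: [-3.01, 3.01], [-1.01, 2.22], [0.06, 2.58], [-1.02, 4.17], [0.09, 2.62], [-3.14, 3.14]. Speed limits (rad/s): [2.57, 2.57, 3.14, 3.14, 3.14, 3.14].

## Interface

Orientations are given as a unit quaternion [w, x, y, z].
In Python, from plant import monitor, eyes, manip gives the robot as it stands.
- The arm moves only by the tool step_arm, never from a script. Its argument "motion" is a list of rows, each a list of 7 numbers: the shift along the world's x, y, z scaled (see below), then the turn, a rotation vector about the world's x, y, z scaled (see below), then the closure in counts, from 0 (fully open) to 255 (shut). In form: [[x, y, z, ax, ay, az, grip], ...]. A call has 1 to 10 rows; each row is the pose to reach, as a shift and turn from the pose commanded when the call began; what a row does not reach only later rows make up. The controller multiplies each number of a shift by 0.5 m and each number of a turn by 1.5 rad. A row lasts 1/10 s, in which the tool goes at most 50 mm and 8.59 degrees, less where a joint would pass 70% of its speed; a pose out of reach is approached as far as the arm can. A call with a number of a shift or a turn outside -1 to 1 is refused whole. A call with a gripper value outside its range is refused whole. The fingers move at their own pace and stop on an object; the grip force is fixed at half the most. Time passes only in rows, so rows that repeat a pose let the fingers close. It gives the time, the measured TCP pose, the force and the opening at its end, in the units of the state.
- monitor.state(): the state, without advancing time (a new reading comes with each control period).
- eyes.grab_frame(name): name is "scene" or "top" or "wrist"; returns a dict with "pixels" (480x640x3 uint8, red, green, blue), "mtx" (3x3 intrinsics, pixels), "rvec" (rotation vector, rad) and "tvec" (3), from world to camera coordinates, as OpenCV has them; the wrist camera has in their place "hand_eye" (4x4, takes a point from camera to tool coordinates, whose origin is the TCP and whose axes are the flange's). Camera axes: x right, y down, z forward; pixel columns grow to the right and rows downward; lengths in m; the calibration is good to about 2 mm. A picture is of the moment at which its call begins: read the wrist's pose just before it. There is no depth.
- manip.job_done(): hands the job in, once; it reports no verdict.
Trained networks look in the newest picture that a camera, given by its name, has taken for a name from the list of things; names that differ only in an ending like _2 or _b are one class to them, and where a whole thing is asked for, a point or a joint stands for the part that bears it (a point fixed in the world has none). Each returns a list of dicts, best first, with "p" (0 to 1); they miss things now and then, are a little off and sometimes report something else, mostly with a low value. They report only what shows in the picture. A call takes as long as a camera call. They do not tell look-alikes from the thing itself.
- eyes.look_for(name, camera): "box" ([centre column, centre row, width, height] in pixels, round what is visible of it).
- eyes.pinpoint(name, camera): "uv" ([column, row] in pixels: a listed point, or the origin of a listed thing).
The state is a dict: "time": time; "joint_pos": joint angles; "joint_vel": joint speeds; "joint_efforts": joint torques, N m; "tool_pos": TCP position; "tool_rot": TCP orientation; "contact_force": force on the tool from outside, world axes, zero at the start; "ft_torque": the same for the moment, N m; "gripper_width": opening from 0.0 (shut) to 1.0 (fully open).
Only numpy, scipy, OpenCV 4.12 (cv2) and the standard library are available. Lean on these libraries where they do the work, as an engineer would, in place of code of your own. Each camera call takes 0.05 s, during which the arm holds its last target.

## Task

Check the width of the flat wooden puppet float by pushing it along the bench, round bow first, through the gap between the two steel cheeks of the sizing gauge, until the whole float lies clear beyond the far end of the cheeks. Only push it: never lift or tip it, let it lie flat on the bench at the end, and leave the bell beyond the gauge and the other things on the bench where they are.

Things in the scene. Friction and masses are not known exactly. Their poses are not given: they have to be found in the camera images.
- gate: Fixed sizing gauge: two upright steel cheeks, 64 mm apart, bare bench between. Origin: on the bench, mid-gap. x runs along the gap in the direction of the pass (ends at -29 and +29 mm; within 0.3 rad of world +y), y across, z up. Each cheek: 58 mm long with half-round ends (radius 9), from 32 to 50 mm off the middle, 36 mm high; a 6 mm high foot, 40 mm long, reaches out to 71 mm.
- float: Loose plain wooden board, 110 x 60 x 26 mm, about 90 g; bow (+x) a half circle of radius 30, stern (-x) square, straight sides from x = -55 to +25 mm, two dark spots on top. Origin: mid length and width, underside; z up. Starts flat 130 to 175 mm before the gauge's middle, bow roughly to the gap but up to 0.35 rad crooked and 25 mm off line; the bench is free 105 mm either side of the gauge's line.
- stern_left (a point): Stern corner of the float on its +y side, at half its thickness: (-55, 30, 13) mm in the float's frame.
- stern_right (a point): Stern corner of the float on its -y side, at half its thickness: (-55, -30, 13) mm in the float's frame.
- bell: Brass bell, loose, standing upright, 56 mm across and 64 mm high, beyond the far end of the gauge, its middle about 245 to 275 mm past the middle of the gauge and up to 12 mm off its line. Farther left, beyond 0.4 m from the base line, stands a fixed vise 0.16 m high. Origin of the bell: centre of the underside.
- scraper: Scraper with a dark horn handle, loose, 170 mm long, lying flat on the side of the gauge away from the robot. Origin: near the ferrule, underside.
- marking_gauge: Walnut marking gauge, loose, a 190 mm stem with a 62 x 60 mm head, 74 mm high, lying on the robot's side of the gauge. Origin: middle of the stem's length, on the bench.
- fin: Red-lacquered wooden fin, loose, about 85 mm long and 10 mm thick, lying flat on the side away from the robot. Origin: underside, near its middle.
- offcut: Stepped wooden offcut, loose, 77 x 40 x 20 mm, lying flat on the side away from the robot. Origin: underside, middle of its thicker step.
- chisel: Slim round-handled carving tool, loose, 170 mm long, lying on the robot's side. Origin: underside, near its middle.
- bow (a point): Foremost point of the float's round bow, at half its thickness: (55, 0, 13) mm in the float's frame.
Mind the look-alikes: they are no part of the job. There is more than one size of the gate; the job needs the middle-sized.

How it is judged:
By the outcome, as a careful person would: the job done as asked, in the order asked, and still so for the second after the job is handed in, with the robot touching nothing.
It also fails if it takes over 61 s, if anything falls off the work surface, if the arm or the gripper's body presses on something with over 40 N, if the wrist force passes 120 N, or if a joint passes its speed limit or range.

## Working session

There is one attempt and no reset: what is moved stays moved. The work goes in short steps, Python scripts to look and compute and a tool call to move; the robot and the scene stay as the last step left them, time stands still between calls to the robot, and variables do not carry over. Pictures are saved under pics/ and viewed, and the job is handed in when it is done.

Besides the shell and the picture viewer there is one more tool, called after "Request:" as name(argument=value, ...) on one line, values as JSON. step_arm: Moves the arm, as the interface text tells. Its arguments: {"type":"object","properties":{"motion":{"type":"array","items":{"type":"array","items":{"type":"number"}}}},"required":["motion"]}

```bash
ls; mkdir -p pics
cat > h.py <<'E'
import numpy as np, cv2
from plant import monitor, eyes, manip
def grab(n):
    f=eyes.grab_frame(n); return f
def save(f,name): cv2.imwrite('pics/'+name,f['pixels'][:,:,::-1])
def ray(f,uv):
    R,_=cv2.Rodrigues(np.array(f['rvec'],float)); t=np.array(f['tvec'],float).ravel()
    d=R.T@np.linalg.inv(np.array(f['mtx']))@np.array([uv[0],uv[1],1.]); c=-R.T@t
    return c,d
def at(f,uv,z):
    c,d=ray(f,uv); return c+d*(z-c[2])/d[2]
def proj(f,P):
    return cv2.projectPoints(np.array(P,float).reshape(-1,3),np.array(f['rvec'],float),np.array(f['tvec'],float),np.array(f['mtx'],float),None)[0].reshape(-1,2)
E
python3 - <<'E'
from h import *
np.set_printoptions(precision=4,suppress=True)
for n in ['top','scene']:
    f=grab(n); save(f,n+'0.png')
    for t in ['gate','float','bell','stern_left','stern_right','bow','scraper','marking_gauge','fin','offcut','chisel']:
        z=.013 if t in('stern_left','stern_right','bow') else 0
        print(n,t,[(np.round(r['uv']),round(r['p'],2),at(f,r['uv'],z)[:2].round(4)) for r in eyes.pinpoint(t,n)[:4]])
print(monitor.state())
E
```

```text
pics
top gate [(array([179., 152.]), 0.57, array([0.7554, 0.224 ])), (array([166., 251.]), 0.46, array([0.5691, 0.2401]))]
top float [(array([380., 279.]), 0.67, array([ 0.5279, -0.1561]))]
top bell [(array([167., 253.]), 0.73, array([0.5647, 0.2383]))]
top stern_left [(array([401., 294.]), 0.89, array([ 0.5002, -0.1929]))]
top stern_right [(array([406., 264.]), 0.73, array([ 0.5547, -0.2021]))]
top bow [(array([343., 281.]), 0.92, array([ 0.5217, -0.0859]))]
top scraper [(array([331., 186.]), 0.8, array([ 0.6992, -0.061 ]))]
top marking_gauge [(array([227., 353.]), 0.71, array([0.386 , 0.1202])), (array([403., 297.]), 0.67, array([ 0.4954, -0.1995]))]
top fin [(array([251., 180.]), 0.57, array([0.7049, 0.0877]))]
top offcut [(array([406., 200.]), 0.64, array([ 0.6777, -0.2031]))]
top chisel [(array([362., 362.]), 0.72, array([ 0.3744, -0.1264])), (array([229., 356.]), 0.49, array([0.3801, 0.1176]))]
scene gate [(array([494., 308.]), 0.9, array([0.7569, 0.2261])), (array([140., 215.]), 0.76, array([ 0.4029, -0.3529])), (array([323., 238.]), 0.7, array([ 0.5383, -0.0068]))]
scene floa
[... 762 characters left out ...]
ray([ 0.6711, -0.2035]))]
scene chisel [(array([252., 197.]), 0.75, array([ 0.3751, -0.1279])), (array([276., 231.]), 0.7, array([ 0.5023, -0.0906])), (array([402., 295.]), 0.36, array([0.7046, 0.0923]))]
{'time': 1.2, 'joint_pos': array([-1.325 ,  0.0527,  1.6129, -0.    ,  1.476 , -0.119 ]), 'joint_vel': array([ 0.0005, -0.0017,  0.0001,  0.001 ,  0.0015,  0.0013]), 'joint_efforts': array([ -0.    , -39.3687, -37.046 ,  -0.0001,   0.0005,   0.    ]), 'tool_pos': array([ 0.223 , -0.5839,  0.2313]), 'tool_rot': array([ 0.    ,  0.9834,  0.1814, -0.    ]), 'contact_force': array([-0.1096,  0.9929,  0.2301]), 'ft_torque': array([-0.0283,  0.0486, -0.0458]), 'gripper_width': 0.9972256192831236}
```

View pics/top0.png

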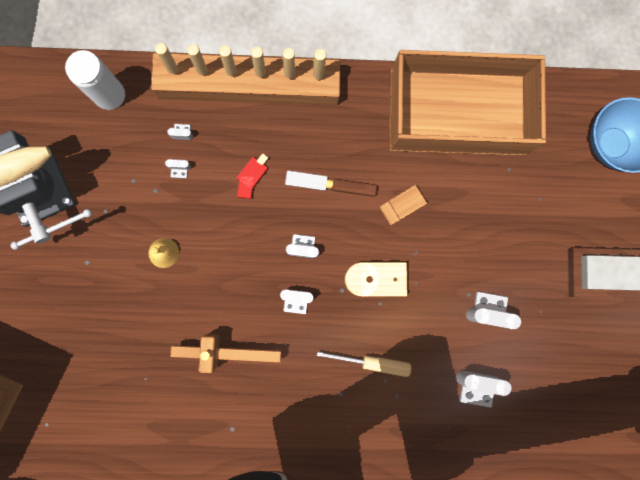

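View pics/scene0.png

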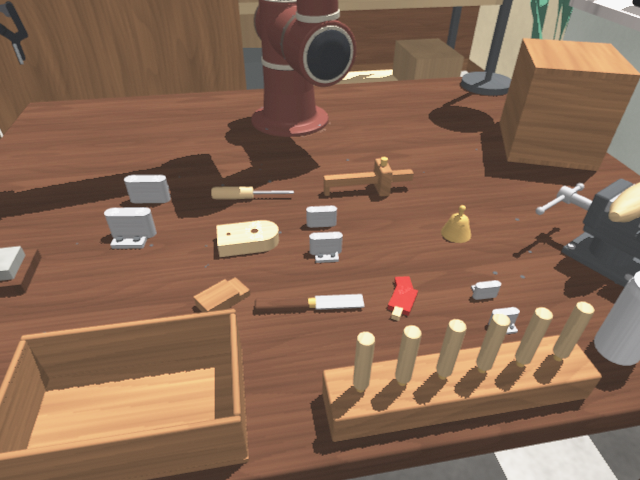

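Three gauges show in the top view. The small one is at about (179,150), the middle one at about (300,272) and the large one at about (490,350). The middle one fits: it is the middle size, the float lies right before it at (380,279), and the bell lies beyond at (164,252). I'll confirm with an enlarged crop.

Run:
```python
from h import *
f=grab('top'); im=f['pixels'][:,:,::-1]
c=im[215:335,260:420]; cv2.imwrite('pics/crop1.png',cv2.resize(c,None,fx=5,fy=5,interpolation=cv2.INTER_CUBIC))
print(f['mtx'],ray(f,(320,240)))
```

```text
[[539.48798608   0.         313.2310367 ]
 [  0.         539.48798608 242.38095964]
 [  0.           0.           1.        ]] (array([ 0.50286527, -0.0040441 ,  0.99798099]), array([ 0.09355356, -0.03917604, -0.9949321 ]))
```

View pics/crop1.png

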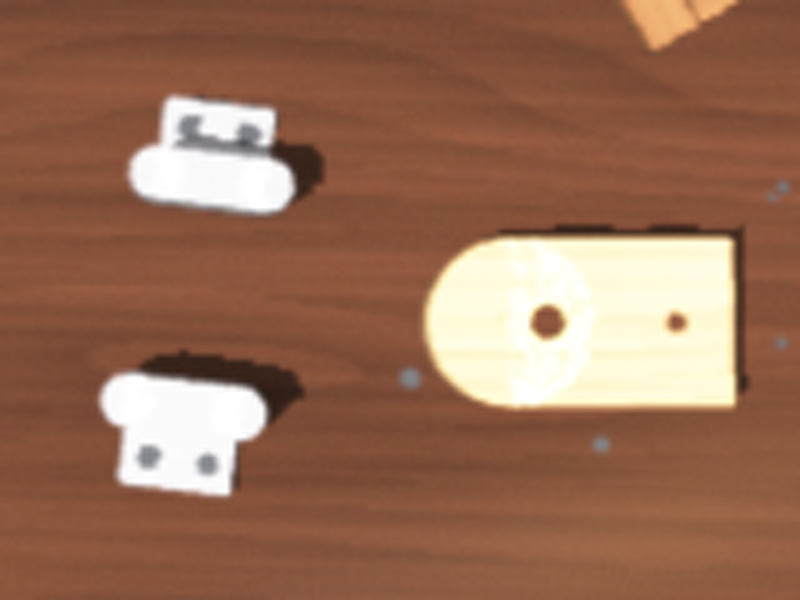

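```bash
cat > fit.py <<'E'
from h import *
from scipy.optimize import minimize
S=8
def caps(xc,yc,L,r,n=24):
    a=np.linspace(-np.pi/2,np.pi/2,n); h=L/2-r
    return np.r_[np.c_[xc+h+r*np.cos(a),yc+r*np.sin(a)],np.c_[xc-h-r*np.cos(a),yc-r*np.sin(a)]]
def prism(xy,z0,z1): return np.r_[np.c_[xy,0*xy[:,:1]+z0],np.c_[xy,0*xy[:,:1]+z1]]
def gate_parts():
    o=[]
    for s in(1,-1):
        o.append(prism(caps(0,s*.041,.058,.009),0,.036))
        o.append(prism(np.array([[-.02,s*.04],[.02,s*.04],[.02,s*.071],[-.02,s*.071]]),0,.006))
    return o
a=np.linspace(-np.pi/2,np.pi/2,40)
FL=np.r_[np.c_[.025+.03*np.cos(a),.03*np.sin(a)],[[-.055,.03],[-.055,-.03]]]
def float_parts(): return [prism(FL,0,.026)]
def render(f,parts,p,roi):
    x0,y0,w,h=roi; m=np.zeros((h*S,w*S),np.uint8); c,s=np.cos(p[2]),np.sin(p[2])
    for P in parts:
        Q=P.copy(); Q[:,0]=p[0]+c*P[:,0]-s*P[:,1]; Q[:,1]=p[1]+s*P[:,0]+c*P[:,1]
        uv=proj(f,Q); q=((uv-[x0,y0]+.5)*S*16).astype(np.float32)
        hull=cv2.convexHull(q).astype(np.int32); cv2.fillPoly(m,[hull],255,shift=4)
    return cv2.resize(m,(w,h),interpolation=cv2.INTER_AREA)/255.
def soft(f,kind,roi):
    x0,y0,w,h=roi; im=f['pixels'][y0:y0+h,x0:x0+w].astype(float); 
    if kind=='gate': v=im[:,:,2]; lo,hi=60,190
    else: v=im[:,:,1]; lo,hi=85,215
    return np.clip((v-lo)/(hi-lo),0,1)
def fit(f,kind,p0,roi):
    parts=gate_parts() if kind=='gate' else float_parts()
    t=soft(f,kind,roi)
    cost=lambda q:np.abs(render(f,parts,[q[0]/100,q[1]/100,q[2]/5],roi)-t).sum()
    q0=np.array([p0[0]*100,p0[1]*100,p0[2]*5])
    r=minimize(cost,q0,method='Nelder-Mead',options=dict(initial_simplex=q0+np.r_[np.zeros((1,3)),np.eye(3)*.8],xatol=1e-3,fatol=1e-2))
    r=minimize(cost,r.x,method='Nelder-Mead',options=dict(initial_simplex=r.x+np.r_[np.zeros((1,3)),-np.eye(3)*.3],xatol=1e-3,fatol=1e-2))
    p=np.array([r.x[0]/100,r.x[1]/100,r.x[2]/5]); return p,r.fun,t.sum()
E
python3 - <<'E'
from fit import *
np.set_printoptions(precision=4,suppress=True)
f=grab('top')
g=fit(f,'gate',[.54,.0177,1.6],(270,225,60,100)); print('gate',g)
p=fit(f,'float',[.528,-.142,1.57],(335,250,85,60)); print('float',p)
im=f['pixels'][:,:,::-1].copy()
for parts,q in((gate_parts(),g[0]),(float_parts(),p[0])):
    roi=(260,215,160,120); m=render(f,parts,q,roi)>.5
    cs,_=cv2.findContours(cv2.resize(m.astype(np.uint8),None,fx=5,fy=5,interpolation=0),0,2)
    try: c
    except NameError: c=cv2.resize(im[215:335,260:420],None,fx=5,fy=5,interpolation=2)
    cv2.drawContours(c,cs,-1,(0,255,0),1)
cv2.imwrite('pics/fit1.png',c)
G=g[0]; d=p[0][:2]-G[:2]; c_,s_=np.cos(G[2]),np.sin(G[2]); print('float in gate',c_*d[0]+s_*d[1],-s_*d[0]+c_*d[1],p[0][2]-G[2])
fs=grab('scene')
b=np.array([0.5621,.2395]);
for n,ff in(('top',f),('scene',fs)):
  print([ (np.round(r['box'],1),r['p']) for r in eyes.look_for('bell',n)])
E
```

```text
gate (array([ 0.5342, -0.0059,  1.4794]), np.float64(137.7739064856712), np.float64(1193.776923076923))
float (array([ 0.5268, -0.145 ,  1.5933]), np.float64(105.25158371040725), np.float64(1979.1999999999998))
float in gate -0.13918727047960994 -0.005317977121004132 0.1138956479361366
[(array([165.9, 253.3,  29.8,  27.8]), 0.71)]
[(array([456.6, 224.2,  30.1,  34.7]), 0.71)]
```

View pics/fit1.png

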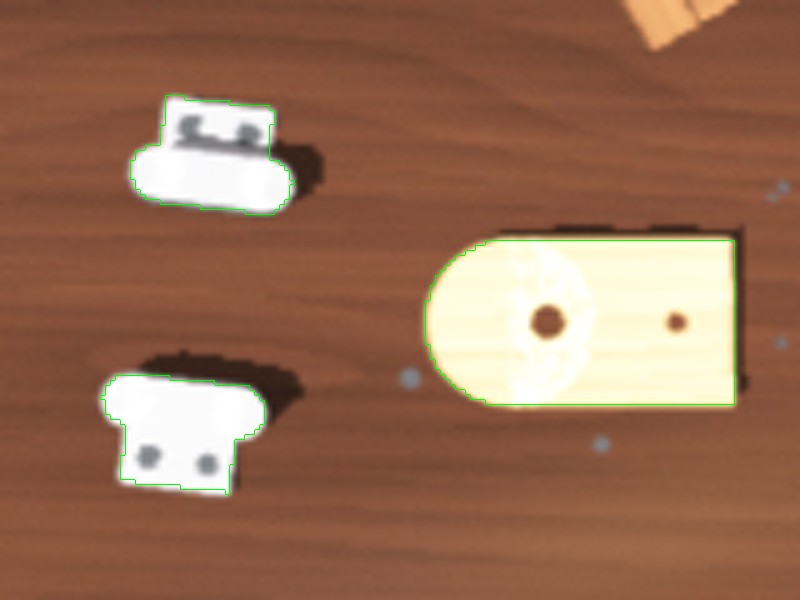

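The fit overlay matches the middle gauge: cheeks at about (302,247) and (297,296), yaw 1.479. The float sits at gate x −139 mm, y −5 mm, 0.114 rad crooked. Next I bring the partly closed gripper above a point behind the stern.

Request:
step_arm(motion=[[0.1,0.1,0,0,0,0.1,200],[0.2,0.2,0,0,0,0.2,200],[0.3,0.3,0,0,0,0.3,200],[0.4,0.4,0,0,0,0.4,200],[0.5,0.5,0,0,0,0.5,200],[0.58,0.6,0,0,0,0.6,200],[0.611,0.68,0,0,0,0.7,200],[0.611,0.706,0,0,0,0.819,200],[0.611,0.706,0,0,0,0.819,200],[0.611,0.706,0,0,0,0.819,200]])

```text
time: 2.45
tool_pos: [0.5302, -0.2273, 0.2315]
tool_rot: [0.0, 0.697, 0.717, 0.001]
contact_force: [-0.5, -0.3, -0.1]
gripper_width: 0.217
```

Request:
step_arm(motion=[[0,0,0,0,0,0,200],[0,0,0,0,0,0,200],[0,0,-0.1,0,0,0,200],[0,0,-0.2,0,0,0,200],[0,0,-0.28,0,0,0,200],[0,0,-0.28,0,0,0,200],[0,0,-0.28,0,0,0,200]])

```text
time: 3.15
tool_pos: [0.5279, -0.2319, 0.0915]
tool_rot: [-0.0, 0.7, 0.714, -0.0]
contact_force: [0.7, -0.9, 1.2]
gripper_width: 0.216
```

```bash
cat > chk.py <<'E'
import sys
from fit import *
np.set_printoptions(precision=4,suppress=True)
G=np.array([0.5342,-0.0059,1.4794])
def ing(x,y):
    c,s=np.cos(G[2]),np.sin(G[2]); dx,dy=x-G[0],y-G[1]; return np.array([c*dx+s*dy,-s*dx+c*dy])
s=monitor.state(); R,_=cv2.Rodrigues(np.zeros(3))
w,x,y,z=s['tool_rot']; ax=np.arctan2(2*(x*y+w*z),w*w+x*x-y*y-z*z)
print('t',s['time'],'tcp',s['tool_pos'],'yaw',ax,'q',s['tool_rot'],'F',s['contact_force'],'w',s['gripper_width'])
print('tcp in gate mm',ing(*s['tool_pos'][:2])*1e3,'yaw rel',ax-G[2])
n=sys.argv[1]
f=grab('top'); im=f['pixels'][:,:,::-1]
x0,y0=int(sys.argv[2]),int(sys.argv[3])
cv2.imwrite('pics/%s.png'%n,cv2.resize(im[y0:y0+120,x0:x0+160],None,fx=5,fy=5,interpolation=2))
E
python3 chk.py c2 300 215
```

```text
t 3.15 tcp [ 0.5279 -0.2319  0.0915] yaw 1.5915568269633704 q [-0.0004  0.6997  0.7144 -0.0002] F [ 0.7268 -0.8684  1.1696] w 0.21629141716476233
tcp in gate mm [-225.6627  -14.3333] yaw rel 0.11215682696337037
```

View pics/c2.png

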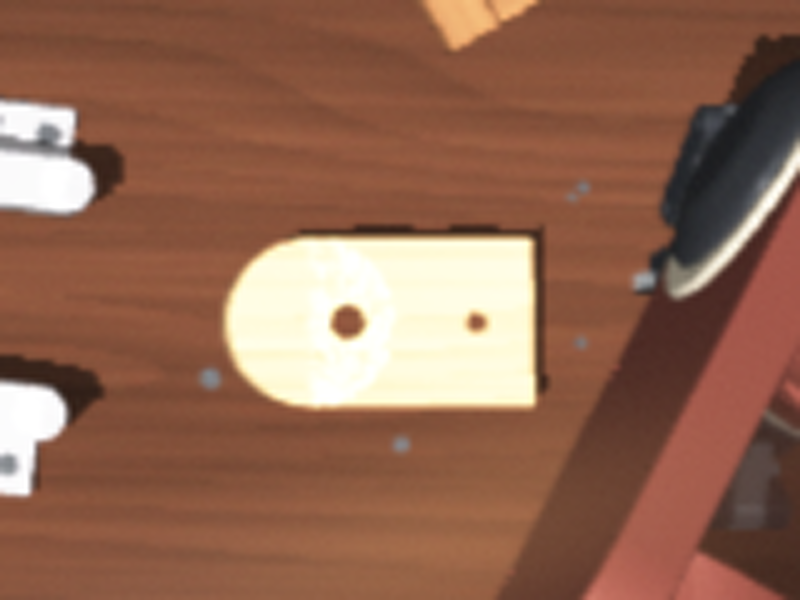

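Request:
step_arm(motion=[[0,0,-0.1,0,0,0,200],[0,0,-0.16,0,0,0,200],[0,0,-0.167,0,0,0,200],[0,0,-0.167,0,0,0,200],[0,0.01,-0.167,0,0,0,200],[0,0.02,-0.167,0,0,0,200],[-0.001,0.03,-0.167,0,0,0,200],[-0.001,0.04,-0.167,0,0,0,200],[-0.001,0.05,-0.167,0,0,0,200],[-0.001,0.05,-0.167,0,0,0,200]])

```text
time: 4.2
tool_pos: [0.528, -0.2051, 0.008]
tool_rot: [-0.0, 0.699, 0.715, 0.0]
contact_force: [0.5, -0.0, 0.2]
gripper_width: 0.215
```

```bash
python3 chk.py c3 300 215
```

```text
t 4.2 tcp [ 0.528  -0.2051  0.008 ] yaw 1.5941492733202023 q [-0.      0.6988  0.7153  0.0001] F [ 0.5373 -0.0034  0.2431] w 0.2147547261826167
tcp in gate mm [-198.9328  -12.0305] yaw rel 0.11474927332020224
```

View pics/c3.png

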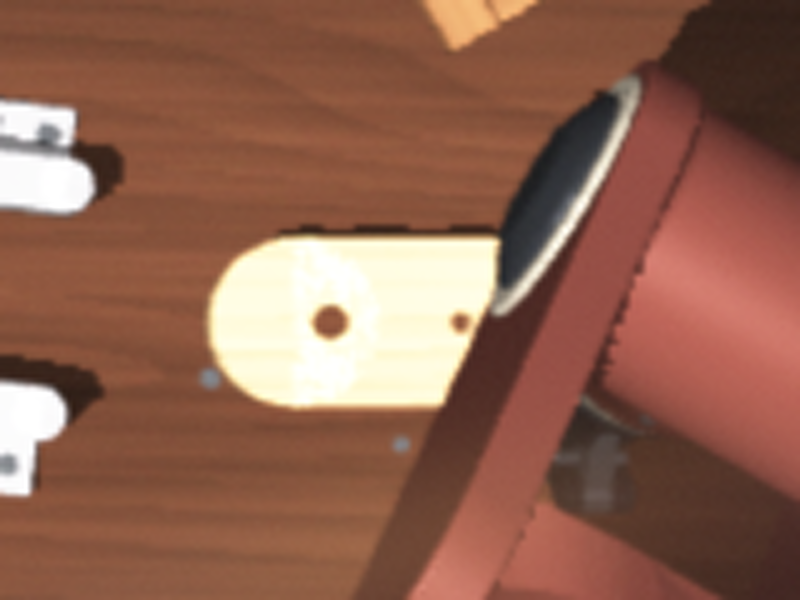

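Request:
step_arm(motion=[[0,0.01,0,0,0,0,200],[0,0.02,0,0,0,0,200],[-0.001,0.03,0,0,0,0,200],[-0.001,0.04,0,0,0,0,200],[-0.001,0.05,0,0,0,0,200],[-0.001,0.058,0,0,0,0,200],[-0.001,0.06,0,0,0,0,200]])

```text
time: 4.95
tool_pos: [0.5274, -0.1753, 0.0077]
tool_rot: [-0.0, 0.699, 0.715, -0.0]
contact_force: [-0.2, -1.0, 0.2]
gripper_width: 0.214
```

```bash
cat >> chk.py <<'E'
def fitvis(f,kind,p0,roi):
    # masked: ignore pixels right of a diagonal occlusion -> weight only columns/pixels not arm
    parts=float_parts(); x0,y0,w,h=roi
    im=f['pixels'][y0:y0+h,x0:x0+w].astype(float)
    r,g,b=im[:,:,0],im[:,:,1],im[:,:,2]
    return im
E
python3 chk.py c4 280 215
python3 - <<'E'
from h import *
for n in('top','scene'):
    f=grab(n)
    for t in('bow','stern_left','stern_right','float'):
        print(n,t,[(np.round(r['uv'],1),round(r['p'],2)) for r in eyes.pinpoint(t,n)[:2]])
save(grab('scene'),'s4.png')
E
```

```text
t 4.95 tcp [ 0.5274 -0.1753  0.0077] yaw 1.5938143957704995 q [-0.0001  0.6989  0.7152 -0.    ] F [-0.1896 -1.0445  0.2411] w 0.21434513850454967
tcp in gate mm [-169.3229   -8.7032] yaw rel 0.1144143957704995
top bow [(array([322.1, 276.8]), 0.93), (array([328.6, 186.1]), 0.64)]
top stern_left []
top stern_right [(array([383.8, 265.2]), 0.6)]
top float [(array([356.6, 279.5]), 0.83)]
scene bow [(array([297.1, 229.6]), 0.59)]
scene stern_left [(array([238.5, 228.6]), 0.82), (array([452.8, 234.3]), 0.54)]
scene stern_right [(array([239. , 249.6]), 0.79)]
scene float [(array([270.1, 240.5]), 0.85)]
```

View pics/c4.png

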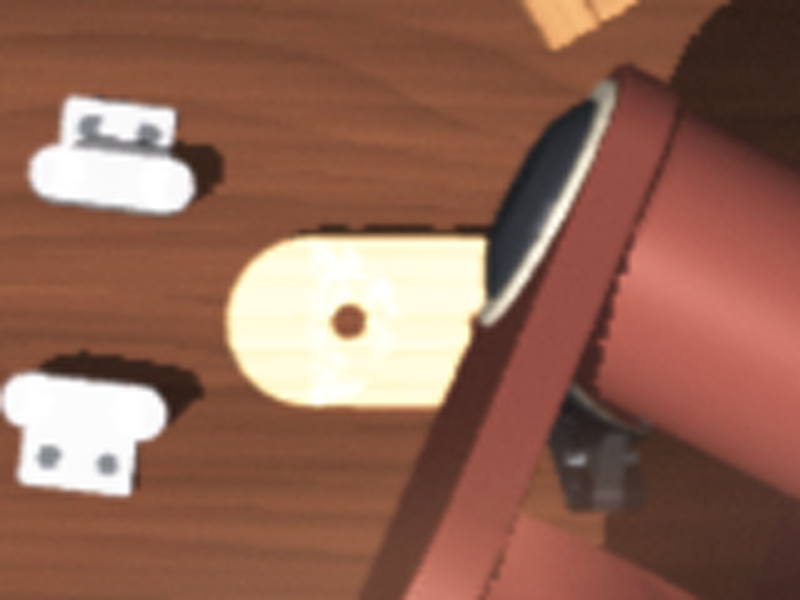

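View pics/s4.png

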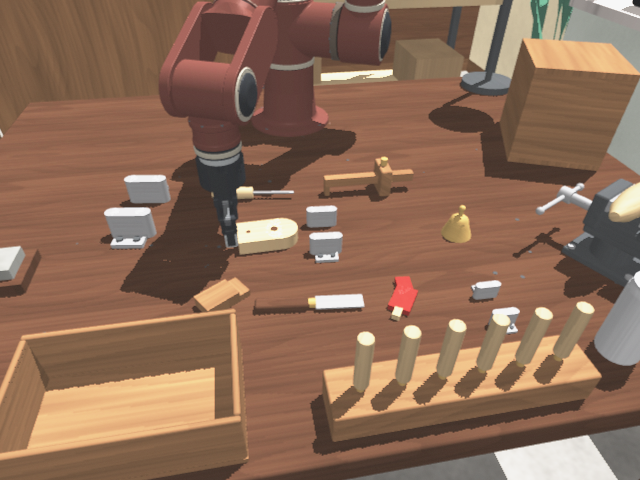

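```bash
cat > ff.py <<'E'
from fit import *
import sys
np.set_printoptions(precision=4,suppress=True)
G=np.array([0.5342,-0.0059,1.4794])
def ing(p):
    c,s=np.cos(G[2]),np.sin(G[2]); dx,dy=p[0]-G[0],p[1]-G[1]; return np.array([(c*dx+s*dy)*1e3,(-s*dx+c*dy)*1e3,p[2]-G[2]])
def outg(q):
    c,s=np.cos(G[2]),np.sin(G[2]); return np.array([G[0]+(c*q[0]-s*q[1])/1e3,G[1]+(s*q[0]+c*q[1])/1e3,G[2]+q[2]])
if __name__=='__main__':
    a=[float(v) for v in sys.argv[1:8]]
    f=grab('top'); p=fit(f,'float',outg(a[:3]),tuple(int(v) for v in a[3:7])); print('float gate mm',ing(p[0]),p[1:])
E
python3 ff.py -104 -1.5 .114 318 250 49 50
```

```text
float gate mm [-102.9263   -0.9392    0.0908] (np.float64(64.68476621417797), np.float64(1284.553846153846))
```

Run:
```python
from ff import *
s=monitor.state(); t0=s['tool_pos']; y0=.1144
F=np.array([-103.6,-1.1,.1144]); n=6;R=170
for i in range(1,n+1):
    th=.1144*(1-i/n); d=.1144*i/n*R/1
    cx,cy=F[0]+R*np.sin(.1144)-R*np.sin(th), F[1]+R*(np.cos(th)-np.cos(.1144))
    T=outg([cx-66.2*np.cos(th),cy-66.2*np.sin(th),th])
    print(round(cx,1),round(cy,1),(T[:2]-t0[:2])/.5,(th-y0)/1.5)
```

```text
-100.4 -0.8 [-0.0028  0.0075] -0.012711111111111109
-97.1 -0.5 [-0.0053  0.014 ] -0.025422222222222218
-93.9 -0.3 [-0.0077  0.0205] -0.03813333333333333
-90.7 -0.1 [-0.0099  0.0271] -0.05084444444444444
-87.4 -0.0 [-0.012   0.0338] -0.06355555555555556
-84.2 0.0 [-0.014   0.0404] -0.07626666666666666
```

Request:
step_arm(motion=[[-0.003,0.007,0,0,0,-0.013,200],[-0.005,0.014,0,0,0,-0.025,200],[-0.008,0.02,0,0,0,-0.038,200],[-0.01,0.027,0,0,0,-0.051,200],[-0.012,0.034,0,0,0,-0.064,200],[-0.014,0.04,0,0,0,-0.076,200],[-0.014,0.04,0,0,0,-0.076,200]])

```text
time: 6.3
tool_pos: [0.5203, -0.1553, 0.0077]
tool_rot: [-0.0, 0.739, 0.674, 0.0]
contact_force: [-0.5, 0.7, -0.6]
gripper_width: 0.215
```

```bash
python3 chk.py c5 270 215; python3 ff.py -84 0 0 309 245 45 53
```

```text
t 6.3 tcp [ 0.5203 -0.1553  0.0077] yaw 1.4790856527125804 q [-0.0002  0.7388  0.674   0.0001] F [-0.4807  0.7138 -0.5822] w 0.21469406020201667
tcp in gate mm [-149.9999    0.2365] yaw rel -0.00031434728741963625
float gate mm [-82.6006   0.0603  -0.0169] (np.float64(171.4110105580694), np.float64(1329.4538461538461))
```

View pics/c5.png

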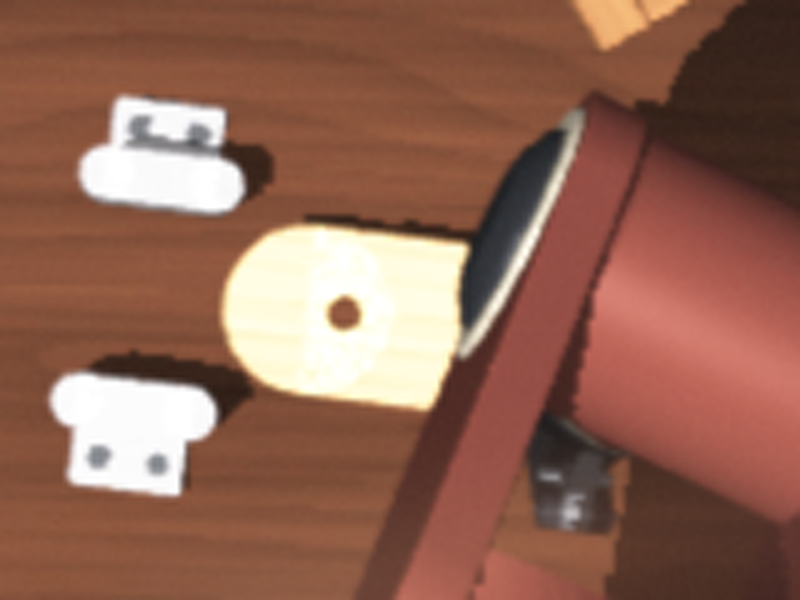

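```bash
python3 ff.py -84 0 0 314 258 40 40;python3 ff.py -84 0 0.03 313 259 42 36
```

```text
float gate mm [-82.6541   0.0839  -0.0121] (np.float64(48.34962292609352), np.float64(1207.4153846153845))
float gate mm [-82.6205  -0.4597   0.0015] (np.float64(44.67752639517345), np.float64(1224.6615384615384))
```

Request:
step_arm(motion=[[0.001,0.01,0,0,0,0,200],[0.002,0.02,0,0,0,0,200],[0.003,0.03,0,0,0,0,200],[0.004,0.04,0,0,0,0,200],[0.005,0.05,0,0,0,0,200],[0.005,0.06,0,0,0,0,200],[0.006,0.07,0,0,0,0,200],[0.007,0.08,0,0,0,0,200]])

```text
time: 7.3
tool_pos: [0.524, -0.1154, 0.0078]
tool_rot: [-0.0, 0.739, 0.674, -0.0]
contact_force: [-0.5, 0.6, -0.4]
gripper_width: 0.214
```

```bash
python3 chk.py c6 250 215
```

```text
t 7.3 tcp [ 0.524  -0.1154  0.0078] yaw 1.4793842547791567 q [-0.      0.7387  0.6741 -0.    ] F [-0.4595  0.5638 -0.3731] w 0.21449991055641204
tcp in gate mm [-109.9573    0.2037] yaw rel -1.5745220843355057e-05
```

View pics/c6.png

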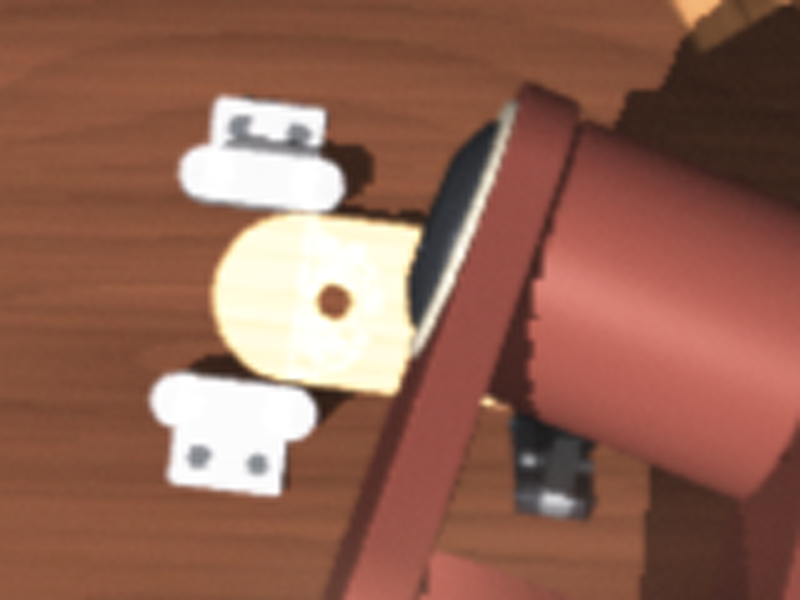

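The bow has entered the gap cleanly (crop (215–420, 215–390)), with no force on the tool. I'll carry on.

Request:
step_arm(motion=[[0.001,0.01,0,0,0,0,200],[0.002,0.02,0,0,0,0,200],[0.003,0.03,0,0,0,0,200],[0.004,0.04,0,0,0,0,200],[0.005,0.05,0,0,0,0,200],[0.005,0.06,0,0,0,0,200],[0.006,0.07,0,0,0,0,200],[0.007,0.08,0,0,0,0,200],[0.008,0.09,0,0,0,0,200],[0.009,0.1,0,0,0,0,200]])

```text
time: 8.35
tool_pos: [0.5285, -0.0655, 0.0078]
tool_rot: [0.0, 0.739, 0.674, -0.0]
contact_force: [0.4, -0.6, -0.0]
gripper_width: 0.216
```

```bash
python3 chk.py c7 230 215
```

```text
t 8.35 tcp [ 0.5285 -0.0655  0.0078] yaw 1.4792759333726568 q [ 0.      0.7387  0.674  -0.    ] F [ 0.362  -0.6046 -0.0026] w 0.21617223703452595
tcp in gate mm [-59.842    0.2184] yaw rel -0.00012406662734321117
```

View pics/c7.png

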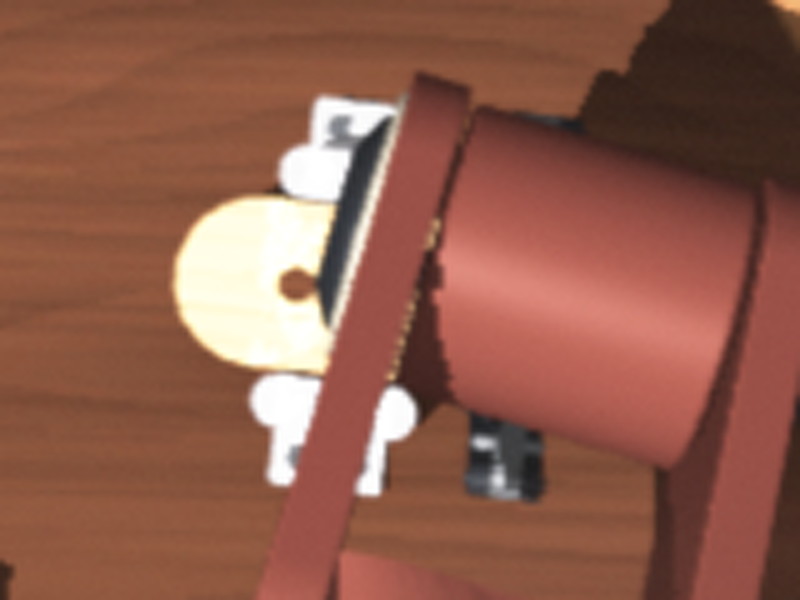

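Request:
step_arm(motion=[[0.001,0.01,0,0,0,0,200],[0.002,0.02,0,0,0,0,200],[0.003,0.03,0,0,0,0,200],[0.004,0.04,0,0,0,0,200],[0.005,0.05,0,0,0,0,200],[0.005,0.06,0,0,0,0,200],[0.006,0.07,0,0,0,0,200],[0.006,0.07,0,0,0,0,200]])

```text
time: 9.2
tool_pos: [0.5314, -0.0301, 0.0077]
tool_rot: [-0.0, 0.738, 0.674, 0.0]
contact_force: [0.1, -0.5, -0.4]
gripper_width: 0.217
```

```bash
python3 chk.py c8 210 215
python3 - <<'E'
from h import *
f=grab('scene'); im=f['pixels'][:,:,::-1]
cv2.imwrite('pics/s8.png',cv2.resize(im[160:280,260:420],None,fx=5,fy=5,interpolation=2))
E
```

```text
t 9.2 tcp [ 0.5314 -0.0301  0.0077] yaw 1.4799595160184675 q [-0.0002  0.7385  0.6743  0.0001] F [ 0.0998 -0.5375 -0.3737] w 0.2174755322723366
tcp in gate mm [-24.3776   0.561 ] yaw rel 0.0005595160184674874
```

View pics/c8.png

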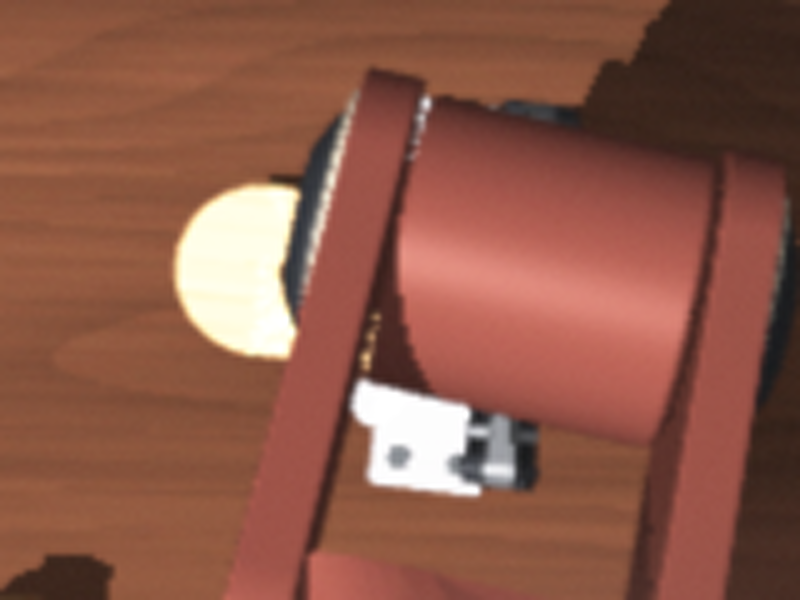

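View pics/s8.png

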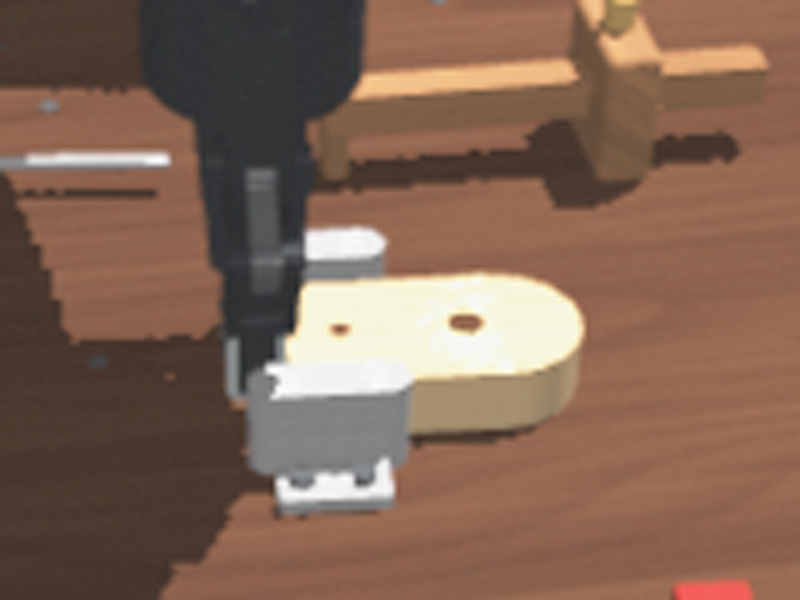

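Request:
step_arm(motion=[[0.001,0.01,0,0,0,0,200],[0.002,0.02,0,0,0,0,200],[0.003,0.03,0,0,0,0,200],[0.004,0.04,0,0,0,0,200],[0.005,0.05,0,0,0,0,200],[0.006,0.06,0,0,0,0,200],[0.006,0.06,0,0,0,0,200]])

```text
time: 10.0
tool_pos: [0.5345, -0.0001, 0.0078]
tool_rot: [-0.0, 0.738, 0.674, 0.0]
contact_force: [0.9, 0.1, 0.0]
gripper_width: 0.217
```

Request:
step_arm(motion=[[0.001,0.01,0,0,0,0,200],[0.002,0.02,0,0,0,0,200],[0.003,0.03,0,0,0,0,200],[0.004,0.04,0,0,0,0,200],[0.005,0.05,0,0,0,0,200],[0.006,0.06,0,0,0,0,200],[0.006,0.064,0,0,0,0,200],[0.006,0.064,0,0,0,0,200]])

```text
time: 10.8
tool_pos: [0.5375, 0.0316, 0.0078]
tool_rot: [-0.0, 0.739, 0.674, 0.0]
contact_force: [0.9, -0.8, -0.2]
gripper_width: 0.214
```

```bash
python3 chk.py c9 180 215
python3 - <<'E'
from h import *
f=grab('scene'); im=f['pixels'][:,:,::-1]
cv2.imwrite('pics/s9.png',cv2.resize(im[160:280,300:460],None,fx=5,fy=5,interpolation=2))
E
```

```text
t 10.8 tcp [0.5375 0.0316 0.0078] yaw 1.4797109454406012 q [-0.0001  0.7386  0.6742  0.0001] F [ 0.9059 -0.8272 -0.2091] w 0.21364155294702097
tcp in gate mm [37.5931  0.1551] yaw rel 0.00031094544060117357
```

View pics/s9.png

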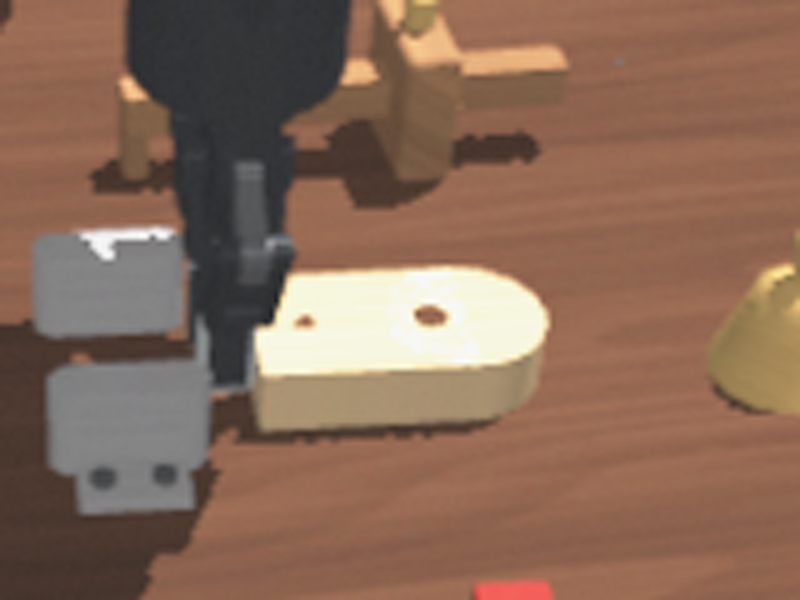

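The float is through. The stern is about 20 mm beyond the cheeks and the bell is untouched. I'll back off a little, rise straight up, and move aside.

Request:
step_arm(motion=[[0,-0.008,0,0,0,0,200],[-0.001,-0.016,0,0,0,0,200],[-0.001,-0.016,0.04,0,0,0,200],[-0.001,-0.016,0.12,0,0,0,200],[-0.001,-0.016,0.22,0,0,0,200],[-0.001,-0.016,0.32,0,0,0,200],[-0.001,-0.016,0.42,0,0,0,200],[-0.001,-0.016,0.44,0,0,0,200]])

```text
time: 11.7
tool_pos: [0.5404, 0.0224, 0.2362]
tool_rot: [0.005, 0.739, 0.674, 0.004]
contact_force: [0.6, -0.3, 0.1]
gripper_width: 0.219
```

Request:
step_arm(motion=[[0,-0.1,0,0,0,0,200],[0,-0.2,0,0,0,0,200],[0,-0.3,0,0,0,0,200],[0,-0.4,0,0,0,0,200],[0,-0.5,0,0,0,0,200],[0,-0.6,0,0,0,0,200],[0,-0.7,0,0,0,0,200],[0,-0.7,0,0,0,0,200],[0,-0.7,0,0,0,0,200]])

```text
time: 12.6
tool_pos: [0.5361, -0.328, 0.2266]
tool_rot: [-0.001, 0.74, 0.673, 0.0]
contact_force: [0.1, 0.6, -0.4]
gripper_width: 0.215
```

Run:
```python
from ff import *
f=grab('top'); save(f,'end.png')
p=fit(f,'float',outg([104,0,0]),(200,235,82,58)); q=ing(p[0]); print('float',q,p[1:], 'stern x',q[0]-55)
g=fit(f,'gate',G,(270,225,60,100)); print('gate',g)
for t in ['bell','scraper','marking_gauge','fin','offcut','chisel']:
    print(t,[(np.round(r['uv']),round(r['p'],2),at(f,r['uv'],0)[:2].round(4)) for r in eyes.pinpoint(t,'top')[:2]])
s=monitor.state(); print(s['time'],s['contact_force'],s['tool_pos'],abs(s['joint_vel']).max())
```

```text
float [105.4738   0.0459   0.0024] (np.float64(132.536802413273), np.float64(2040.0230769230768)) stern x 50.47384978888245
gate (array([ 0.534 , -0.0057,  1.4827]), np.float64(268.6971342383107), np.float64(1336.0153846153846))
bell [(array([164., 253.]), 0.87, array([0.5645, 0.2439]))]
scraper [(array([331., 185.]), 0.86, array([ 0.7013, -0.0619])), (array([270., 287.]), 0.66, array([0.5077, 0.0465]))]
marking_gauge [(array([231., 352.]), 0.63, array([0.3881, 0.1139])), (array([213., 262.]), 0.17, array([0.5506, 0.1521]))]
fin [(array([248., 179.]), 0.87, array([0.7072, 0.0936])), (array([327., 184.]), 0.74, array([ 0.7017, -0.0536]))]
offcut [(array([404., 202.]), 0.84, array([ 0.6728, -0.199 ]))]
chisel [(array([363., 358.]), 0.84, array([ 0.3818, -0.1272]))]
12.95 [-0.0811  0.854  -0.2132] [ 0.5372 -0.3258  0.228 ] 0.003776196016812168
```

View pics/end.png

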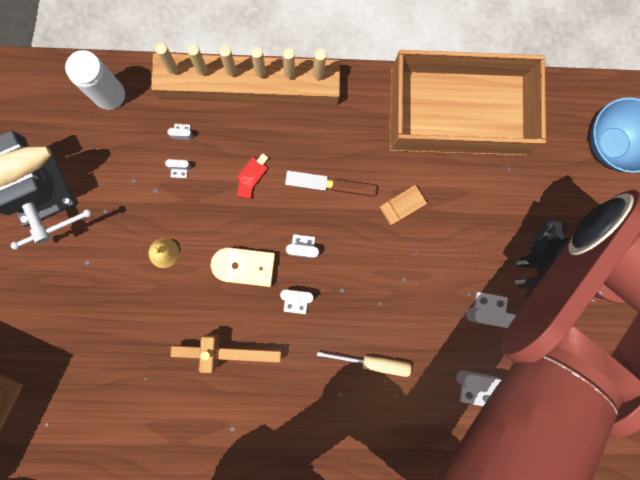

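The float lies flat at about (243,267), fully past the middle gauge. The bell at (164,253) and the other things are unchanged, and the arm is clear.

```bash
python3 -c "
from h import *
print(manip.job_done())"
```

```text
the job is handed in; nothing more can be done
None
```

I pushed the float from its stern, with the partly closed gripper, through the middle-sized gauge and handed the job in at about 13 s. I squared it up to the gap first, then pushed it straight through. Force readings between moves stayed around 1 N, which is sensor noise.

**Float:** the last check put its centre 105 mm past the gauge's middle, within 0.1 mm of the line and 0.002 rad of straight. Its stern is about 21 mm beyond the far end of the cheeks. It looks flat in the pictures.

**Other things:** the bell and the loose items look the same in the before and after pictures. The networks' positions for them agree within 8 mm, which is their own scatter.

**Checks that were less clean:**
- The final outline fits were coarser than the first ones. The gauge's was worst, because the float's edge lay inside its window, but its position still agreed within 0.3 mm.
- The networks also gave some false second guesses, such as a "scraper" on the near cheek, which I discounted from the picture.

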